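Pack the grip-tape file and hasp the tool case

TASK

Put the grip-tape file away: lay it down flat in the empty front lane of the open tool case, without dropping it, alongside the socket wrench with its wooden handle pointing the same way as the wrench's handle. Then swing the lid fully shut, and only after that fold the steel hasp over until it lies flat on the lid around the catch. Leave the wrench, wheels and truck hanger where they are.

Things in the scene. Friction and masses are not known exactly. Their poses are not given: they have to be found in the camera images.
- case: Red tool case fixed to the bench, 170 (x) by 280 (y) by 55 mm high without lid, walls and floor 5 mm. Origin: centre of the underside; x points to the lid's hinge (away from the robot), y along its length. A black ridge along y at x = 20 mm, 12 mm above the inner floor, 4 mm thick, parts the empty front lane (x -80 to 18, for the file) from the wrench's rear lane.
- lid (a joint): Angle (rad) of the red lid about the case's far rim: 0 shut, 1.57 upright, at most 1.8. Stiff hinge: stays where left (2 to 5 N at the free edge). Plate 170 mm from hinge to edge, 280 wide, 8 thick; shut, its top is 63 mm above the bench. On its outer face, 130 mm from the hinge, mid-width, stands the catch: a steel staple 13 mm high, 15 long, 5 wide.
- lid_hinge (a point): Middle of the lid's hinge axis: in the case frame x = +85, y = 0, z = 55 mm.
- lid_edge (a point): Middle of the lid's free edge, on its outer face (170 mm from the hinge).
- hasp (a joint): Angle (rad) of the steel hasp strap about its hinge at the top of the case's front side (axis along the case's y): 0 folded flat over the shut lid with the catch through its slot, 1.57 upright, more leans out towards the robot, at most 2.5. Stiff hinge: it stays where it is left (about 1 N at the tip).
- hasp_hinge (a point): Middle of the hasp's hinge axis: in the case frame x = -89, y = 0, z = 66 mm.
- hasp_tip (a point): Middle of the hasp's free end, 85 mm from its hinge. Strap 36 mm wide, 4 thick, slot 14 wide from 28 to 60 mm from the hinge; the last 25 mm is solid. Folded flat, its upper face is 68 mm above the bench; the catch stands 8 mm above that, 36 to 51 mm from the hasp hinge.
- file: Grip-tape file, 197 mm long, flat underside, 0.14 kg: black blade 105 by 24 by 8 mm towards its -y, wooden handle 85 by 26 by 18 mm towards its +y. Origin on the underside, 3 mm behind the blade's handle end; the file runs along its y from -100 to +97 mm; z up.
- file_grip (a point): Point to grip on the file: inside the handle 25 mm along +y from the file's origin, 9 mm above its underside; 26 mm wide along the file's x there.
- file_handle (a point): Handle end of the file (y = +97 mm), 9 mm above its underside.
- wrench: Silver socket wrench 203 mm long lying in the rear lane, round head (36 mm) towards its -y, handle towards its +y. Origin at the middle of its underside. Up to 34 mm high. To be left alone.
- wheel1: Translucent green skateboard wheel lying flat, 54 mm across, 34 mm high; origin at the centre of its underside. To be left alone.
- wheel2: Second wheel, the same as wheel1. To be left alone.
- hanger: Chrome truck hanger, 180 mm long along its x over the axle, 52 mm wide, 34 mm high; origin at the middle of its underside. To be left alone.

How it is judged:
On the way, in this order (a step that is already met when the one before it is completed fails the run):
1. the file lies released and at rest in the front lane, lid still open (value of joint lid above 0.8 rad and x of file in the frame of case between -0.08 and 0.018 m and y of file in the frame of case between -0.045 and 0.045 m and z of file in the frame of case below 0.012 m and angle between file's own z axis and vertical below 0.09 rad and contact force between file and the fingers below 0.05 N and linear speed of file below 0.03 m/s), for 0.3 s.
2. the lid is fully shut (value of joint lid below 0.05 rad), for 0.1 s.
3. the hasp lies folded over the catch (value of joint hasp below 0.1 rad), for 0.1 s.
At the end, for the whole second after the job is handed in: File at rest, flat (0.09 rad, underside under 12 mm), in the front lane (origin at case x -80 to +18, y within 45 mm), along the case's length within 0.2 rad, handle end at case y above 30 mm (the wrench handle's side); lid below 0.05 rad; hasp below 0.1 rad (value of joint lid below 0.05 rad and value of joint hasp below 0.1 rad and x of file in the frame of case between -0.08 and 0.018 m and y of file in the frame of case between -0.045 and 0.045 m and z of file in the frame of case below 0.012 m and angle between file's own z axis and vertical below 0.09 rad and angle between the y axis of file and the y axis of case, either way round below 0.2 rad and y of file_handle in the frame of case above 0.03 m and linear speed of file below 0.02 m/s); the robot touches nothing.
It fails at once if the wrench is shifted more than 30 mm (distance of wrench from where it was at the start of the episode above 0.03 m).
It fails at once if a wheel or the truck hanger is shifted more than 30 mm (distance of any of wheel1, wheel2, hanger from where it was at the start of the episode above 0.03 m).
It fails at once if the file is let go in mid air, more than 55 mm above the bench (height (world z) of file above 0.055 m and contact force between file and the fingers below 0.02 N).
It fails at once if the hasp is folded inward while the lid is still up (value of joint hasp below 1.2 rad and value of joint lid above 0.15 rad).
It also fails if it takes over 66 s, if anything falls off the work surface, if the arm or the gripper's body presses on something with over 40 N, if the wrist force passes 120 N, or if a joint passes its speed limit or range.

ROBOT

A 6-joint arm with a two-finger parallel gripper is mounted at the origin on the work surface. World frame = base frame: x ahead of the robot, y to its left, z up, the work surface at z = 0. Lengths are in m, angles in rad, forces in N, time in s.
With the tool pointing down it reaches from about 0.35 to 0.85 m from the base axis. Payload 8.1 kg.
Tool frame: the origin (TCP) lies between the finger pads; the fingertips stand 19 mm ahead of it and the grasp point (between the pads) is the TCP; z points along the fingers, y is the line along which they close (so a half turn about z gives the same grasp; the last joint's range is limited). The gripper opens to 85 mm and grips with 20 to 120 N. Pads are 22 mm wide; open, the fingers measure 114 mm over their backs; the gripper's body (76 mm by 85 mm) begins 54 mm behind the grasp point. The pads swing forward as they close: fully open they stand 13 mm farther back than shut.
Start: joints at [-1.398, 0.13, 1.488, -0, 1.523, -0.085], TCP at [0.153, -0.58, 0.25] pointing down, gripper open.
Joint ranges: [-2.96, 2.96], [-0.89, 2.26], [0.02, 2.5], [-1.34, 4.48], [0, 2.73], [-2.66, 2.66]. Speed limits (rad/s): [2.39, 2.39, 2.79, 3.14, 3.14, 3.14].

INTERFACE

Orientations are given as a rotation vector (axis times angle).
In Python, from workcell import sense, read_camera, camera_model, workorder, masks_of, pinpoint gives the robot as it stands.
- The arm moves only by the tool arm_command, never from a script. Its argument "increments" is text: rows parted by semicolons, each of 4 numbers parted by spaces: the shift along the tool's x, y, z in m, then the turn about the tool's z in degrees. In form: dx dy dz yaw; .... A call has 1 to 8 rows; each row is the pose to reach, as a shift and turn from the pose commanded when the call began, along the tool's axes at that moment; what a row does not reach only later rows make up. A row lasts 1/8 s, in which the tool goes at most 62.5 mm and 10.7 degrees, less where a joint would pass 70% of its speed; a pose out of reach is approached as far as the arm can. A call with a gripper value outside its range is refused whole. "jaw" is the opening, from -1 (shut) to 1 (fully open), set as the call begins (left out, the last holds). The fingers move at their own pace and stop on an object; "squeeze" is the grip in N (left out, the last holds). Time passes only in rows, so rows that repeat a pose let the fingers close. It gives the time, the measured TCP pose, the force, the opening and the grip force at its end, in the units of the state.
- sense(): the state, without advancing time (a new reading comes with each control period).
- read_camera(name): name is "side" or "top"; returns the picture (400x640x3 uint8, blue, green, red); there is no depth.
- camera_model(name): a dict with "fovy" (degrees; the focal length in pixels is half the picture's height over the tangent of half this angle, whatever the lens; pixels are square), "cx", "cy" (the principal point, pixels), "cam_to_world" (4x4, takes a point from camera to world coordinates). Camera axes: x right, y up, looking along -z (the intrinsics and any distortion apply to the point x, -y, -z); pixel columns grow to the right and rows downward; lengths in m; the calibration is good to about 2 mm. A picture is of the moment at which its call begins. camera_model takes no time and is no camera call.
- workorder.sign_off(): hands the job in; it is judged then, once.
Trained networks look in the newest picture that a camera, given by its name, has taken for a name from the list of things; names that differ only in an ending like _2 or _b are one class to them, and where a whole thing is asked for, a point or a joint stands for the part that bears it (a point fixed in the world has none). Each returns a list of dicts, best first, with "conf" (0 to 1); they miss things now and then, are a little off and sometimes report something else, mostly with a low value. They report only what shows in the picture. A call takes as long as a camera call.
- masks_of(target, camera): "region" (400x640 bool, what is visible of it) and "bbox" ([left, top, width, height] in pixels, round what is visible of it).
- pinpoint(target, camera): "position" ([column, row] in pixels: a listed point, or the origin of a listed thing).
The state is a dict: "t": time; "qpos": joint angles; "qd": joint speeds; "tau": joint torques, N m; "eef_pos": TCP position; "ee_rot": TCP orientation; "ft_force": force on the tool from outside, world axes, zero at the start; "ft_torque": the same for the moment, N m; "finger_gap": finger opening in m; "grasp_force": force on a finger pad.
Only numpy, scipy, OpenCV 4.12 (cv2) and the standard library are available. Lean on these libraries where they do the work, as an engineer would, in place of code of your own. Each camera call takes 0.05 s, during which the arm holds its last target. There are 200 camera calls.

## Working session

There is one attempt and no reset: what is moved stays moved. The work goes in short steps, Python scripts to look and compute and a tool call to move; the robot and the scene stay as the last step left them, time stands still between calls to the robot, and variables do not carry over. Pictures are saved under pics/ and viewed, at most 10 in all, crops included, and the job is handed in when it is done.

Besides the shell and the picture viewer there is one more tool, called after "Call:" by a JSON object that holds its "name" and its "arguments", one argument or row to a line. arm_command: Moves the arm, as the interface text tells. Its arguments: {"type":"object","properties":{"increments":{"type":"string"},"jaw":{"type":"number"},"squeeze":{"type":"number"}},"required":["increments"]}

```bash
mkdir -p pics; ls; cat > h.py <<'E'
import numpy as np, cv2
from workcell import sense, read_camera, camera_model, workorder, masks_of, pinpoint
def ray(cam,px):
    m=camera_model(cam); f=200/np.tan(np.radians(m["fovy"])/2)
    T=np.array(m["cam_to_world"]); K=np.array([[f,0,m["cx"]],[0,f,m["cy"]],[0,0,1]])
    d=m.get("dist",m.get("distortion"))
    p=cv2.undistortPoints(np.array([[px]],float),K,None if d is None else np.array(d,float))[0,0]
    return T[:3,3],T[:3,:3]@np.array([p[0],-p[1],-1])
def atz(cam,px,z):
    o,d=ray(cam,px); return o+d*(z-o[2])/d[2]
def tri(a,b):
    (o1,d1),(o2,d2)=ray("side",a),ray("top",b)
    s=np.linalg.lstsq(np.c_[d1,-d2],o2-o1,rcond=None)[0]
    p,q=o1+s[0]*d1,o2+s[1]*d2
    return (p+q)/2,np.linalg.norm(p-q)
E
python3 - <<'E'
from h import *
for c in ("top","side"):
    cv2.imwrite(f"pics/{c}0.png",read_camera(c)); print(c,camera_model(c))
for t in "case lid_hinge lid_edge hasp_hinge hasp_tip file file_grip file_handle wrench wheel1 hanger".split():
    r={c:pinpoint(t,c) for c in ("top","side")}
    for c in r: print(t,c,[(np.round(x["position"]).tolist(),round(x["conf"],2)) for x in r[c][:3]])
    if r["top"] and r["side"]:
        p,e=tri(r["side"][0]["position"],r["top"][0]["position"]); print("  ",p.round(3),e.round(4))
E
```

```text
pics
top {'fovy': 53.464981663516774, 'cx': 324.63186467807225, 'cy': 195.16231383475724, 'cam_to_world': array([[ 0.02696452,  0.98433934, -0.1742096 ,  0.36982198],
       [-0.99955079,  0.0288302 ,  0.00818724,  0.05113826],
       [ 0.01308152,  0.17391058,  0.98467456,  1.05262114],
       [ 0.        ,  0.        ,  0.        ,  1.        ]])}
side {'fovy': 49.92203457508718, 'cx': 319.6332800199736, 'cy': 199.2344502753657, 'cam_to_world': array([[-0.99656005,  0.04154286, -0.07170958,  0.45993527],
       [-0.08199542, -0.61990888,  0.78037794,  0.85880567],
       [-0.01203428,  0.78357333,  0.62118275,  0.74127662],
       [ 0.        ,  0.        ,  0.        ,  1.        ]])}
case top [([303.0, 174.0], 0.7)]
case side [([288.0, 242.0], 0.79)]
   [0.611 0.103 0.001] 0.0014
lid_hinge top [([301.0, 141.0], 0.73)]
lid_hinge side [([250.0, 222.0], 0.88), ([332.0, 196.0], 0.72)]
   [0.691 0.107 0.062] 0.0086
lid_edge top [([297.0, 113.0], 0.95)]
lid_edge side [([242.0, 166.0], 0.71)]
   [0.695 0.11  0.227] 0.0021
hasp_hinge top [([299.0, 206.0], 0.98)]
hasp_hinge side [([322.0,
[... 309 characters left out ...]
 0.82)]
file_grip side [([369.0, 151.0], 0.73), ([298.0, 148.0], 0.47)]
   [ 0.411 -0.279  0.032] 0.0001
file_handle top [([424.0, 257.0], 0.59), ([300.0, 140.0], 0.32), ([451.0, 253.0], 0.29)]
file_handle side [([375.0, 168.0], 0.55)]
   [ 0.394 -0.22   0.014] 0.0093
wrench top [([310.0, 160.0], 0.63)]
wrench side [([271.0, 238.0], 0.79), ([369.0, 154.0], 0.62)]
   [ 0.654  0.084 -0.005] 0.0012
wheel1 top [([419.0, 175.0], 0.9), ([460.0, 178.0], 0.59)]
wheel1 side [([300.0, 174.0], 0.8), ([300.0, 147.0], 0.72), ([332.0, 202.0], 0.64)]
   [ 0.62  -0.217 -0.017] 0.0072
hanger top [([186.0, 214.0], 0.76)]
hanger side [([324.0, 232.0], 0.7), ([323.0, 356.0], 0.62)]
   [0.484 0.326 0.245] 0.0363
```

View pics/top0.png

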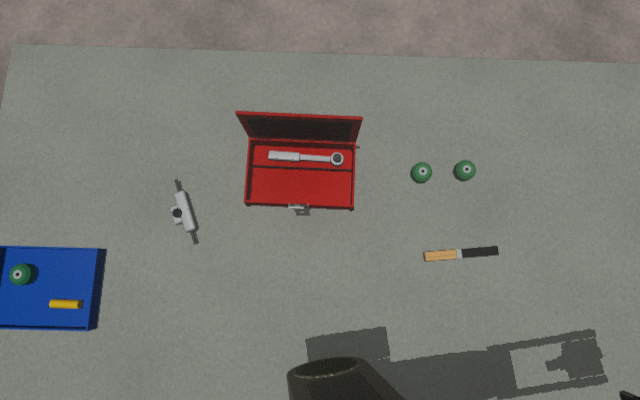

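View pics/side0.png

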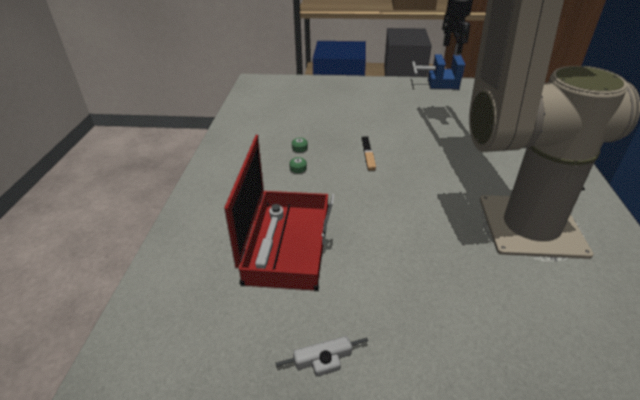

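The top view shows the case at cols 245–355, rows 140–210. The wrench handle is on the left (+y) and its head on the right. The file has its handle at (424,257) and blade tip at (498,251), so it already points the right way. The side view shows the hasp standing up at about (328,200) and the lid upright.

```bash
python3 - <<'E'
from h import *
im=read_camera("top")
m=masks_of("file","top")[0]; print(m["conf"],m["bbox"])
ys,xs=np.nonzero(m["region"])
P=np.array([atz("top",(x,y),0.010)[:2] for x,y in zip(xs,ys)])
r=cv2.minAreaRect((P*1000).astype(np.float32)); print("file rect mm",r)
c=P.mean(0); v=np.linalg.svd(P-c)[2][0]; v=v*np.sign(v[1]); t=(P-c)@v
print("c",c,"dir",v,"yaw deg of +y",np.degrees(np.arctan2(-v[0],v[1])),t.min(),t.max())
for z,t in ((.055,"lid_hinge"),(.066,"hasp_hinge")):
    print(t,atz("top",pinpoint(t,"top")[0]["position"],z).round(4), atz("side",pinpoint(t,"side")[0]["position"],z).round(4))
for t in("wrench",):
    m=masks_of(t,"top")[0]; ys,xs=np.nonzero(m["region"]); P=np.array([atz("top",(x,y),0.018)[:2] for x,y in zip(xs,ys)]);print(t,m["conf"],cv2.minAreaRect((P*1000).astype(np.float32)))
# red rim: outer border of red area
b,g,rr=[im[...,i].astype(int) for i in range(3)]
red=((rr>90)&(g<50)&(b<50)).astype(np.uint8)
# rim columns: front edge row per column
cols=np.r_[255:285,315:345]; fr=[np.nonzero(red[:,c])[0].max() for c in cols]
k=np.polyfit(cols,fr,1); print("front edge",k)
A,B=[atz("top",(c,np.polyval(k,c)),.055) for c in (250,350)]; print(A,B,np.degrees(np.arctan2(-(A-B)[0],(A-B)[1])))
for row in (160,180,200):
    x=np.nonzero(red[row])[0]; print(row,x.min(),x.max(),atz("top",(x.min()-.5,row),.055).round(4),atz("top",(x.max()+.5,row),.055).round(4))
for c in("top","side"):
  m=masks_of("hasp_tip",c)
  for q in m[:2]: print(c,q["conf"],q["bbox"])
crop=read_camera("side")[120:300,220:360]; cv2.imwrite("pics/hasp.png",cv2.resize(crop,None,fx=3.3,fy=3.3,interpolation=2))
print(sense())
E
```

```text
0.66 [422.7, 246.4, 76.1, 15.6]
file rect mm ((409.5400695800781, -316.4530944824219), (28.59102439880371, 198.90298461914062), 6.13321590423584)
c [ 0.40997517 -0.31448914] dir [-0.10936166  0.99400203] yaw deg of +y 6.278519210923789 -0.1013600243993431 0.09755460758272912
lid_hinge [0.6936 0.0977 0.055 ] [0.6985 0.0979 0.055 ]
hasp_hinge [0.5187 0.1064 0.066 ] [0.5237 0.1118 0.066 ]
wrench 0.66 ((651.7000122070312, 96.95201110839844), (202.58287048339844, 36.65937042236328), 89.64503479003906)
front edge [4.67561330e-02 1.89963205e+02]
[0.52405822 0.2317242  0.055     ] [ 0.51940981 -0.02237051  0.055     ] -1.0480532271569607
160 248 354 [0.6328 0.2447 0.055 ] [ 0.6412 -0.0321  0.055 ]
180 246 353 [0.5798 0.2466 0.055 ] [ 0.5881 -0.0303  0.055 ]
200 245 353 [0.5279 0.2459 0.055 ] [ 0.536 -0.031  0.055]
top 0.3 [421.9, 245.9, 77.1, 14.1]
side 0.43 [324.0, 199.4, 11.0, 24.2]
{'t': 1.7, 'qpos': array([-1.39836489e+00,  1.30369687e-01,  1.48819823e+00, -3.99846706e-07,
        1.52303374e+00, -8.54548271e-02]), 'qd': array([ 2.27839893e-03, -6.50527807e-05,  6.71960992e-04,  2.79929886e-03,
       -8.11189104e-04,  9.43867192e-04]), 'tau': array([ 3.03318593e-04, -5.69302654e+01, -5.00846851e+01, -2.53844246e-04,
        1.21598943e-03,  3.85023077e-05]), 'eef_pos': array([ 0.1530113 , -0.58015723,  0.25031131]), 'ee_rot': array([-3.11550333e+00, -4.03964093e-01,  1.24162904e-06]), 'ft_force': array([0.06669583, 0.66931855, 0.34500149]), 'ft_torque': array([-0.03703939, -0.02497843,  0.01956543]), 'grasp_force': 0.0, 'finger_gap': 0.08497149018318612}
```

View pics/hasp.png

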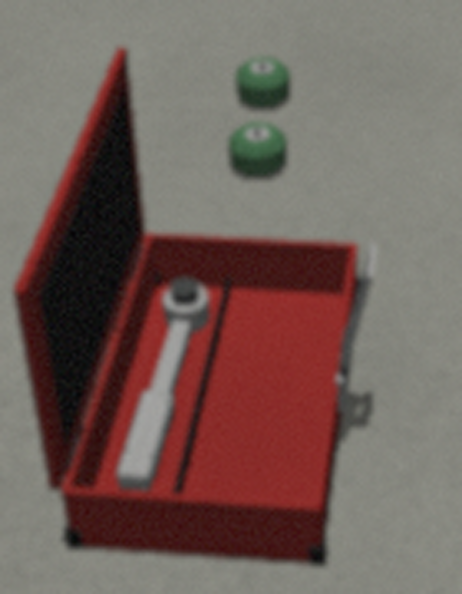

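The crop shows the hasp standing and leaning slightly outward: its bright tip is at crop (365,250) and its hinge at (345,380). The wheels and wrench are clear. My estimates are case centre about (0.608, 0.105) with yaw −1°, and file origin (0.410, −0.315) with yaw 6.2°.

```bash
cat >> h.py <<'E'
from scipy.spatial.transform import Rotation as Ro
def go(p,az):
    s=sense(); R=Ro.from_rotvec(s["ee_rot"]).as_matrix()
    d=R.T@(np.array(p)-s["eef_pos"]); a=np.degrees(np.arctan2(R[1,1],R[0,1]))
    print("t",s["t"],"tcp",s["eef_pos"].round(4),"az",a.round(1),"-> d",d.round(4),"yaw",round(-((az-a+180)%360-180),1))
E
python3 -c "
from h import *
go((.4075,-.290,.09),6.2)"
```

```text
t 1.7 tcp [ 0.153  -0.5802  0.2503] az -75.2 -> d [ 0.3201 -0.2157  0.1603] yaw -81.4
```

Call:
{"name": "arm_command", "arguments": {
  "increments": "0.04 -0.027 0.02 -10; 0.08 -0.054 0.04 -20; 0.12 -0.081 0.06 -30.5; 0.16 -0.108 0.08 -41; 0.2 -0.135 0.1 -51; 0.24 -0.162 0.12 -61; 0.28 -0.189 0.14 -71; 0.320 -0.216 0.160 -81.4",
  "jaw": 0.3
}}

```text
t: 2.7
eef_pos: [0.4084, -0.2886, 0.09]
ee_rot: [2.091, 2.343, 0.0]
ft_force: [1.0, -1.1, 0.1]
finger_gap: 0.0551
grasp_force: 0.0
```

```bash
python3 -c "
from h import *
go((.4075,-.290,.022),6.2); print(sense()['finger_gap'], sense()['qpos'])
m=masks_of('file','side'); q=m[0]; print(q['conf'],q['bbox'])
ys,xs=np.nonzero(q['region'])
P=np.array([atz('side',(x,y),0.012)[:2] for x,y in zip(xs,ys)])
print(cv2.minAreaRect((P*1000).astype(np.float32)))
cv2.imwrite('pics/a.png',cv2.resize(read_camera('top')[180:330,360:560],None,fx=3,fy=3))"
```

```text
t 2.7 tcp [ 0.4084 -0.2886  0.09  ] az 6.5 -> d [-0.0013 -0.0011  0.068 ] yaw 0.3
0.055135737340796395 [-7.17758544e-01  7.14936861e-04  1.92760552e+00  3.51931852e-05
  1.21231248e+00 -8.31209548e-01]
0.79 [361.4, 134.4, 13.9, 36.2]
((411.962646484375, -307.1973876953125), (31.956146240234375, 200.86048889160156), 5.31492280960083)
```

View pics/a.png

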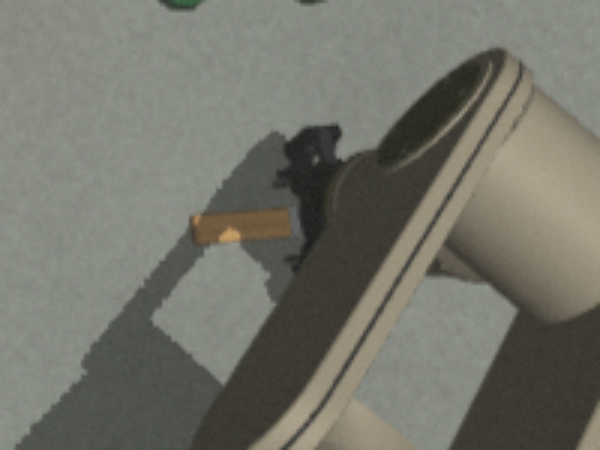

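The crop shows the jaws straddling the file handle near its ferrule, with fingers at crop (283,180) and (297,265). That matches the plan, so I descend and grip.

Call:
{"name": "arm_command", "arguments": {
  "increments": "-0.001 -0.001 0.035 0.3; -0.001 -0.001 0.06 0.3; -0.001 -0.001 0.068 0.3; -0.001 -0.001 0.068 0.3"
}}

```text
t: 3.3
eef_pos: [0.4063, -0.2911, 0.0224]
ee_rot: [-2.105, -2.331, 0.0]
ft_force: [0.8, 0.7, -0.4]
finger_gap: 0.0558
grasp_force: 0.0
```

Call:
{"name": "arm_command", "arguments": {
  "increments": "0 0 0 0; 0 0 0 0; 0 0 0 0; 0 0 0 0; 0 0 0 0; 0 0 0 0",
  "jaw": -1,
  "squeeze": 50
}}

```text
t: 4.05
eef_pos: [0.4076, -0.2918, 0.024]
ee_rot: [2.103, 2.33, -0.0]
ft_force: [-1.1, 0.2, 5.5]
finger_gap: 0.0248
grasp_force: 50.5
```

Call:
{"name": "arm_command", "arguments": {
  "increments": "0 0 -0.03 0; 0 0 -0.07 0; 0 0 -0.12 0; 0 0 -0.16 0; 0 0 -0.18 0"
}}

```text
t: 4.68
eef_pos: [0.4073, -0.2916, 0.2058]
ee_rot: [2.102, 2.329, 0.0]
ft_force: [-0.8, -0.6, -1.3]
finger_gap: 0.0248
grasp_force: 49.6
```

```bash
python3 -c "
from h import *
go((.5757,.1456,.205),-1); print(sense()['finger_gap'],sense()['grasp_force'],sense()['ft_force'],sense()['ft_torque'])"
```

```text
t 4.675 tcp [ 0.4073 -0.2916  0.2058] az 5.9 -> d [4.177e-01 2.122e-01 1.000e-04] yaw 6.9
0.024774448462562135 49.64830040931702 [-0.83086301 -0.56602798 -1.33183695] [ 0.01404552  0.01548422 -0.00276845]
```

Call:
{"name": "arm_command", "arguments": {
  "increments": "0.03 0.015 0 0.5; 0.08 0.041 0 1.5; 0.14 0.071 0 2.5; 0.2 0.102 0 3.5; 0.26 0.132 0 4.5; 0.32 0.163 0 5.5; 0.37 0.188 0 6.3; 0.418 0.212 0 6.9"
}}

```text
t: 5.68
eef_pos: [0.5738, 0.1452, 0.2028]
ee_rot: [2.241, 2.201, 0.001]
ft_force: [0.9, 0.3, -1.3]
finger_gap: 0.0245
grasp_force: 49.7
```

```bash
python3 - <<'E'
from h import *
go((.5757,.1456,.10),-1); s=sense(); print(s['finger_gap'],s['grasp_force'])
for c in("top","side"): cv2.imwrite(f"pics/b{c}.png",read_camera(c))
a,b=cv2.imread("pics/btop.png")[80:280,200:440],cv2.imread("pics/bside.png")[80:330,180:420]
cv2.imwrite("pics/b.png",np.hstack([cv2.resize(a,(400,333)),cv2.resize(b,(320,333))]))
for t in("file","file_handle"):
  for c in("top","side"):print(t,c,[(x["position"],x["conf"]) for x in pinpoint(t,c)[:2]])
E
```

```text
t 5.675 tcp [0.5738 0.1452 0.2028] az -1.0 -> d [0.0005 0.0018 0.1028] yaw -0.0
0.024517765108315517 49.65389370918274
file top [([292.6, 173.8], 0.73)]
file side [([300.1, 189.9], 0.87)]
file_handle top [([248.4, 170.8], 0.61)]
file_handle side [([295.3, 219.3], 0.96)]
```

View pics/b.png

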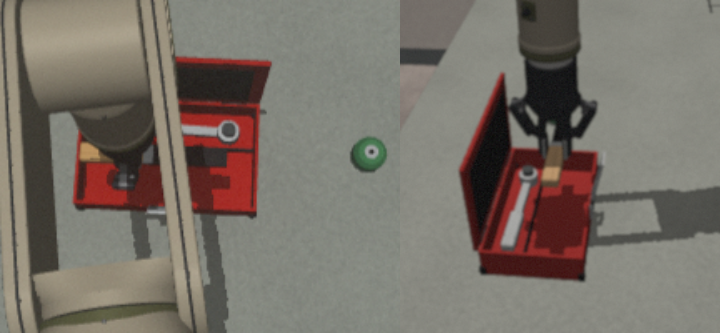

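The picture shows the file held level above the case, handle toward the wrench handle's side (top-left), lid and hasp clear. I check its triangulated position before lowering.

```bash
python3 -c "
from h import *
print(tri((300.1,189.9),(292.6,173.8)),tri((295.3,219.3),(248.4,170.8)))"
```

```text
(array([0.57125427, 0.11763547, 0.17523351]), np.float64(0.0014554141598122738)) (array([0.57176666, 0.21727745, 0.17767924]), np.float64(0.007042115225304161))
```

Call:
{"name": "arm_command", "arguments": {
  "increments": "0 0.002 0.04 0; 0 0.002 0.08 0; 0 0.002 0.12 0; 0 0.002 0.14 0; 0 0.002 0.14 0"
}}

```text
t: 6.6
eef_pos: [0.5741, 0.1419, 0.0612]
ee_rot: [-2.242, -2.199, 0.004]
ft_force: [-0.8, 0.9, -0.0]
finger_gap: 0.0247
grasp_force: 49.6
```

Call:
{"name": "arm_command", "arguments": {
  "increments": "0 0 0.012 0; 0 0 0.022 0; 0 0 0.028 0; 0 0 0.031 0; 0 0 0.032 0; 0 0 0.032 0"
}}

```text
t: 7.35
eef_pos: [0.5754, 0.1431, 0.0305]
ee_rot: [2.241, 2.201, 0.0]
ft_force: [-0.2, -0.3, -0.7]
finger_gap: 0.0245
grasp_force: 49.6
```

Call:
{"name": "arm_command", "arguments": {
  "increments": "0 0 0.001 0; 0 0 0.002 0; 0 0 0.002 0"
}}

```text
t: 7.72
eef_pos: [0.5755, 0.1431, 0.029]
ee_rot: [2.241, 2.201, 0.001]
ft_force: [-2.2, -0.5, 5.0]
finger_gap: 0.0247
grasp_force: 50.4
```

Contact with the case floor (5 N). I open partially so the fingers fit the lane, then lift.

Call:
{"name": "arm_command", "arguments": {
  "increments": "0 0 0 0; 0 0 0 0; 0 0 0 0; 0 0 0 0",
  "jaw": 0.1
}}

```text
t: 8.22
eef_pos: [0.5758, 0.1431, 0.0286]
ee_rot: [2.241, 2.201, 0.001]
ft_force: [2.8, -0.5, 0.7]
finger_gap: 0.0469
grasp_force: 1.3
```

Call:
{"name": "arm_command", "arguments": {
  "increments": "0 0 -0.015 0; 0 0 -0.05 0; 0 0 -0.1 0; 0 0 -0.15 0; 0 0 -0.2 0; 0 0 -0.24 0"
}}

```text
t: 8.98
eef_pos: [0.575, 0.1432, 0.2717]
ee_rot: [2.241, 2.201, 0.002]
ft_force: [0.1, -0.0, 0.2]
finger_gap: 0.047
grasp_force: 0.0
```

```bash
python3 - <<'E'
from h import *
for c in ("side","top"):
  for t in("file","file_handle","lid_edge","hasp_tip","wrench"):
    print(c,t,[(np.round(x["position"],1).tolist(),round(x["conf"],2)) for x in pinpoint(t,c)[:2]])
cv2.imwrite("pics/c.png",cv2.resize(read_camera("side")[120:320,210:370],None,fx=2.8,fy=2.8))
go((.575,.145,.27),-1)
E
```

```text
side file [([300.1, 189.9], 0.87)]
side file_handle [([295.3, 219.3], 0.96)]
side lid_edge [([238.8, 168.6], 0.95)]
side hasp_tip [([331.8, 198.9], 0.68)]
side wrench []
top file [([292.6, 173.8], 0.73)]
top file_handle [([248.4, 170.8], 0.61)]
top lid_edge [([297.1, 109.4], 0.68), ([183.8, 215.1], 0.52)]
top hasp_tip [([295.3, 208.4], 0.4)]
top wrench [([310.9, 160.3], 0.52)]
t 9.525 tcp [0.5747 0.143  0.267 ] az -1.0 -> d [ 0.002   0.0003 -0.003 ] yaw -0.0
```

View pics/c.png

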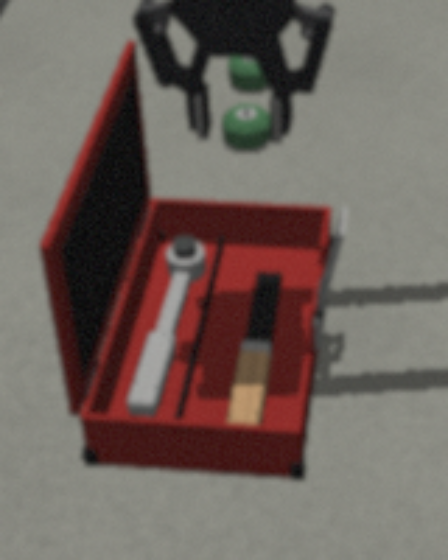

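The picture shows the file lying flat in the front lane, parallel to the wrench, with its handle on the same (near) side. The lid is open and the hasp upright. Next I go over and behind the lid with the jaws shut, at case y −70 mm.

```bash
python3 -c "
from h import *
go((.575,.143,.32),-1);go((.775,.035,.32),-1)"
```

```text
t 9.525 tcp [0.5747 0.143  0.267 ] az -1.0 -> d [ 0.      0.0002 -0.053 ] yaw -0.0
t 9.525 tcp [0.5747 0.143  0.267 ] az -1.0 -> d [-0.1044  0.2021 -0.0534] yaw -0.0
```

Call:
{"name": "arm_command", "arguments": {
  "increments": "0 0 -0.03 0; -0.01 0.01 -0.053 0; -0.03 0.05 -0.053 0; -0.05 0.095 -0.053 0; -0.075 0.14 -0.053 0; -0.09 0.175 -0.053 0; -0.104 0.202 -0.053 0; -0.104 0.202 -0.053 0",
  "jaw": -1
}}

```text
t: 10.52
eef_pos: [0.7761, 0.0338, 0.3177]
ee_rot: [-2.242, -2.197, 0.005]
ft_force: [-0.6, 0.2, -0.7]
finger_gap: -0.0001
grasp_force: 0.0
```

Call:
{"name": "arm_command", "arguments": {
  "increments": "0 0 0.04 0; 0 0 0.08 0; 0 0 0.11 0; 0 0 0.12 0"
}}

```text
t: 11.02
eef_pos: [0.7734, 0.0362, 0.1982]
ee_rot: [-2.238, -2.199, 0.005]
ft_force: [-0.4, -0.2, -0.8]
finger_gap: -0.0002
grasp_force: 0.0
```

```bash
python3 - <<'E'
from h import *
R=Ro.from_rotvec(sense()["ee_rot"]).as_matrix(); s=sense(); print(s["finger_gap"],R.round(3).tolist())
hx=.693;L=.125
for th in np.radians([95,90,80,70,60,50,40,30,20,10,0,-4]):
    p=np.array([hx-L*np.cos(th)+.008*np.sin(th)+.012,.035,.055+L*np.sin(th)+.008*np.cos(th)+.020])
    print(np.degrees(th).round(),p.round(3),(R.T@(p-s["eef_pos"])).round(3))
go((.775,.035,.2),-1)
E
```

```text
-0.00020432456192655352 [[0.017, 1.0, -0.005], [1.0, -0.017, 0.0], [0.0, -0.005, -1.0]]
95.0 [0.724 0.035 0.199] [-0.002 -0.049 -0.   ]
90.0 [0.713 0.035 0.2  ] [-0.002 -0.06  -0.002]
80.0 [0.691 0.035 0.199] [-0.003 -0.082 -0.001]
70.0 [0.67  0.035 0.195] [-0.003 -0.104  0.004]
60.0 [0.649 0.035 0.187] [-0.003 -0.124  0.012]
50.0 [0.631 0.035 0.176] [-0.004 -0.142  0.023]
40.0 [0.614 0.035 0.161] [-0.004 -0.159  0.038]
30.0 [0.601 0.035 0.144] [-0.004 -0.172  0.055]
20.0 [0.59  0.035 0.125] [-0.004 -0.183  0.074]
10.0 [0.583 0.035 0.105] [-0.004 -0.19   0.095]
0.0 [0.58  0.035 0.083] [-0.005 -0.193  0.116]
-4.0 [0.58  0.035 0.074] [-0.005 -0.193  0.125]
t 11.025 tcp [0.7734 0.0362 0.1982] az -1.0 -> d [-0.0011  0.0016 -0.0018] yaw 0.0
```

Call:
{"name": "arm_command", "arguments": {
  "increments": "0 -0.02 0 0; 0 -0.04 0 0; 0 -0.06 0 0; 0 -0.08 0 0; 0 -0.092 0 0; 0 -0.104 0.004 0; 0 -0.114 0.008 0; 0 -0.124 0.012 0"
}}

```text
t: 12.02
eef_pos: [0.6515, 0.0379, 0.1905]
ee_rot: [2.24, 2.2, 0.003]
ft_force: [0.7, -0.2, 1.7]
finger_gap: -0.0003
grasp_force: 1.1
```

Call:
{"name": "arm_command", "arguments": {
  "increments": "0 -0.009 0.005 0; 0 -0.018 0.011 0; 0 -0.027 0.018 0; 0 -0.035 0.026 0; 0 -0.042 0.034 0; 0 -0.048 0.043 0; 0 -0.054 0.052 0; 0 -0.059 0.062 0"
}}

```text
t: 13.02
eef_pos: [0.5919, 0.0388, 0.1266]
ee_rot: [-2.241, -2.201, 0.0]
ft_force: [-0.7, 0.6, 1.6]
finger_gap: 0.0001
grasp_force: 0.6
```

```bash
python3 - <<'E'
from h import *
go((.58,.035,.083),-1); print(sense()["ft_force"])
p=pinpoint("lid_edge","side"),
read_camera("side");a=pinpoint("lid_edge","side"); read_camera("top");b=pinpoint("lid_edge","top")
for x in a[:2]:
  for y in b[:2]: print(x["conf"],y["conf"],tri(x["position"],y["position"]))
E
```

```text
t 13.025 tcp [0.5919 0.0388 0.1266] az -1.0 -> d [-0.004  -0.0118  0.0436] yaw -0.0
[-0.73328269  0.63141989  1.64323615]
0.64 0.92 (array([0.53487619, 0.11046247, 0.11977509]), np.float64(0.0007392691509900382))
0.4 0.92 (array([ 0.56918106,  0.11834784, -0.00419352]), np.float64(0.025202497657499563))
```

The lid is at about 20° and following the fingers, so I keep pressing down.

Call:
{"name": "arm_command", "arguments": {
  "increments": "0 -0.003 0.01 0; 0 -0.006 0.02 0; 0 -0.009 0.028 0; 0 -0.011 0.035 0; 0 -0.012 0.04 0; 0 -0.012 0.044 0; 0 -0.012 0.047 0"
}}

```text
t: 14.15
eef_pos: [0.5804, 0.039, 0.0818]
ee_rot: [-2.241, -2.201, 0.001]
ft_force: [-15.9, 0.0, 31.5]
finger_gap: 0.0001
grasp_force: 15.5
```

Call:
{"name": "arm_command", "arguments": {
  "increments": "0 0 -0.03 0; 0 0 -0.08 0; 0 0 -0.13 0; 0 -0.02 -0.17 0; 0.02 -0.06 -0.18 0; 0.04 -0.09 -0.18 0; 0.067 -0.13 -0.18 0; 0.067 -0.13 -0.18 0"
}}

```text
t: 15.15
eef_pos: [0.4499, 0.1098, 0.2605]
ee_rot: [-2.238, -2.204, -0.001]
ft_force: [0.1, -0.8, 0.1]
finger_gap: -0.0002
grasp_force: 0.0
```

```bash
python3 - <<'E'
from h import *
go((.45,.106,.145),-1)
D={c:read_camera(c) for c in("side","top")}
for t in("lid_edge","hasp_tip","hasp_hinge"):
  a=pinpoint(t,"side"); b=pinpoint(t,"top")
  for x in a[:2]:
    for y in b[:2]: print(t,x["conf"],y["conf"],np.round(x["position"]),tri(x["position"],y["position"]))
cv2.imwrite("pics/d.png",cv2.resize(D["side"][120:300,210:370],None,fx=3,fy=3))
E
```

```text
t 15.15 tcp [0.4499 0.1098 0.2605] az -0.9 -> d [-0.0039  0.0002  0.1155] yaw 0.1
lid_edge 0.68 0.91 [320. 227.] (array([0.52566496, 0.11363289, 0.06377454]), np.float64(0.004455046468576099))
hasp_hinge 0.97 0.91 [326. 227.] (array([0.51466018, 0.10501433, 0.05866489]), np.float64(0.0013516438884847504))
```

View pics/d.png

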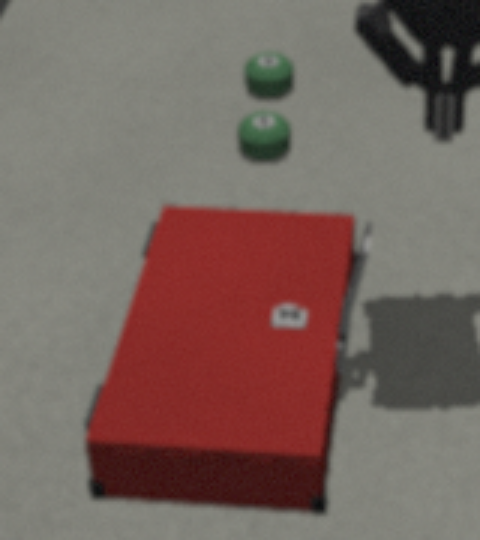

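The picture shows the lid fully shut (edge at z≈0.064), the catch at crop (290,315), the hasp still upright at (365,240)–(342,340), and the fingers in front of it. Next I lower in front of the hasp and sweep it over.

Call:
{"name": "arm_command", "arguments": {
  "increments": "-0.004 -0.002 0.04 0; -0.004 -0.002 0.08 0; -0.004 -0.002 0.105 0; -0.004 -0.002 0.116 0; -0.004 -0.002 0.116 0"
}}

```text
t: 16.18
eef_pos: [0.4494, 0.1042, 0.144]
ee_rot: [-2.241, -2.201, 0.001]
ft_force: [-0.2, 0.6, 0.4]
finger_gap: 0.0
grasp_force: 0.0
```

Call:
{"name": "arm_command", "arguments": {
  "increments": "0 0.015 0 0; 0 0.03 0 0; 0 0.042 0 0; 0 0.054 0 0; 0 0.066 0 0; 0 0.078 0 0; 0 0.09 0 0; 0 0.102 0.001 0"
}}

```text
t: 17.18
eef_pos: [0.5523, 0.1025, 0.1432]
ee_rot: [-2.241, -2.201, 0.0]
ft_force: [-1.4, 0.4, -0.2]
finger_gap: 0.0001
grasp_force: 0.4
```

```bash
python3 - <<'E'
from h import *
go((.594,.106,.086),-1); print(sense()["ft_force"])
D={c:read_camera(c) for c in("side","top")}
for t in("hasp_tip",):
  a=pinpoint(t,"side"); b=pinpoint(t,"top"); print(a[:2],b[:2])
cv2.imwrite("pics/e.png",cv2.resize(D["side"][120:300,210:370],None,fx=3,fy=3))
E
```

```text
t 17.175 tcp [0.5523 0.1025 0.1432] az -1.0 -> d [0.0043 0.0416 0.0572] yaw -0.0
[-1.43600138  0.42674411 -0.22030195]
[{'position': [301.0, 203.0], 'conf': 0.83}] []
```

View pics/e.png

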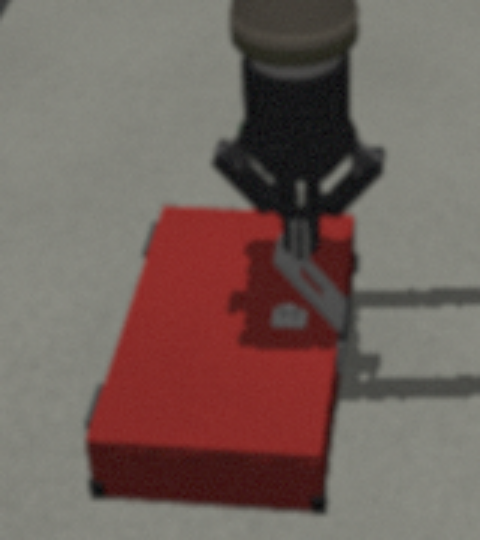

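The picture shows the hasp folded to about 50°, with the fingertips on its solid end near crop (298,255). I continue along the arc and press it down.

Call:
{"name": "arm_command", "arguments": {
  "increments": "0.001 0.009 0.005 0; 0.002 0.018 0.011 0; 0.003 0.026 0.018 0; 0.004 0.033 0.025 0; 0.004 0.037 0.033 0; 0.004 0.04 0.041 0; 0.004 0.042 0.049 0; 0.004 0.042 0.055 0"
}}

```text
t: 18.38
eef_pos: [0.5937, 0.1057, 0.0878]
ee_rot: [2.241, 2.201, 0.0]
ft_force: [0.1, 1.0, 1.4]
finger_gap: 0.0001
grasp_force: 0.3
```

Call:
{"name": "arm_command", "arguments": {
  "increments": "0 0 0.002 0; 0 0 0.004 0; 0 0 0.004 0"
}}

```text
t: 18.75
eef_pos: [0.5938, 0.1058, 0.0865]
ee_rot: [2.241, 2.201, 0.001]
ft_force: [-9.2, -1.3, 16.5]
finger_gap: 0.0001
grasp_force: 8.1
```

Call:
{"name": "arm_command", "arguments": {
  "increments": "0 0 -0.02 0; 0 0 -0.06 0; 0 0 -0.11 0; 0 0 -0.16 0; 0 0 -0.2 0; 0 0 -0.2 0"
}}

```text
t: 19.5
eef_pos: [0.5957, 0.106, 0.2904]
ee_rot: [2.237, 2.197, 0.011]
ft_force: [-0.3, -0.1, 0.6]
finger_gap: 0.0003
grasp_force: 0.0
```

```bash
python3 - <<'E'
from h import *
print(sense()["t"],sense()["eef_pos"])
D={c:read_camera(c) for c in("side","top")}
for t in("hasp_tip","lid_edge"):
  a=pinpoint(t,"side"); print(t,[(x["position"],x["conf"],atz("side",x["position"],.066)) for x in a[:2]])
cv2.imwrite("pics/f.png",cv2.resize(D["side"][120:300,210:370],None,fx=3,fy=3))
E
```

```text
19.5 [0.59570834 0.105958   0.29035678]
hasp_tip [([286.9, 223.7], 0.9, array([0.60747139, 0.10842358, 0.066     ])), ([300.2, 171.9], 0.36, array([ 0.60122302, -0.10669626,  0.066     ]))]
lid_edge [([320.9, 229.3], 0.58, array([0.5257247 , 0.12240544, 0.066     ]))]
```

View pics/f.png

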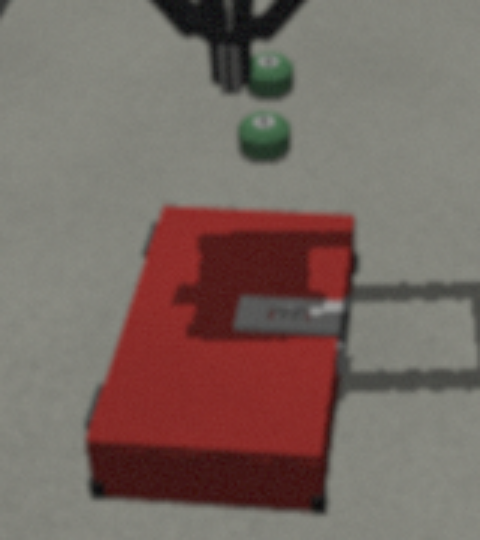

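The picture shows the lid shut and the hasp flat on it at crop (235–345, 315) with the catch through its slot. The robot touches nothing, so I hand in.

```bash
python3 -c "
from h import *
print(workorder.sign_off())"
```

```text
the job is handed in; nothing more can be done
None
```

The job is handed in at about 20 s of the 66 s allowed (no verdict returned): the file lies flat in the front lane with its handle the same way as the wrench's, the lid is shut, and the hasp is folded flat around the catch.

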